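# Lock the craft supply box with the cam key

### The arm

A 6-joint arm with a two-finger parallel gripper is mounted at the origin on the work surface. World frame = base frame: x ahead of the robot, y to its left, z up, the work surface at z = 0. Lengths are in m, angles in rad, forces in N, time in s.
With the tool pointing down it reaches from about 0.375 to 0.975 m from the base axis. Payload 3.8 kg.
Tool frame: the origin (TCP) lies midway between the tips of the shut fingers; the grasp point (between the pads) lies 19 mm behind it; z points along the fingers, y is the direction in which the jaws open and shut (so a half turn about z gives the same grasp; the last joint's range is limited). The gripper opens to 88 mm and grips with 3 to 60 N. Pads are 18 mm wide; open, the fingers measure 123 mm over their backs; the gripper's body (75 mm by 187 mm) begins 45 mm behind the grasp point.
Start: joints at [-1.251, 0.264, 1.604, -0, 1.274, -0.037], TCP at [0.236, -0.632, 0.239] pointing down, gripper open.
Joint ranges: [-2.63, 2.63], [-0.94, 2.18], [0.31, 2.57], [-1.31, 4.45], [0, 2.66], [-2.55, 2.55]. Speed limits (rad/s): [2.57, 2.57, 3.14, 3.14, 3.14, 3.14].

### API

Orientations are given as a unit quaternion [x, y, z, w].
In Python, from plant import movep, move_l, goto_joints, ungrasp, grab, dwell, ik, camera, get_calibration, IKError, job_done, find_in, spot_point, read_clock, read_joints, read_dq, read_tau, read_ee_pos, read_orientation, read_contact_force, read_moment, read_width gives the robot as it stands. The module is installed in compiled form; this text tells all that it offers. Calls block until the motion is done:
- movep(position, orientation): joint-space move of the TCP to a pose.
- move_l(position, frame=None, v=0.15): straight line of the TCP; frame=None keeps the orientation; v is the mean speed in m/s.
- goto_joints(angles): joint-space move.
- ungrasp() and grab(): open the fingers fully, or close them until they stop; the grip force is fixed at half the most.
- dwell(seconds).
- ik(position, orientation): joint angles nearest the present ones, or None.
- camera(name): name is "side" or "top" or "wrist"; returns the picture (384x512x3 uint8, red, green, blue); there is no depth.
- get_calibration(name): a dict with "K" (3x3 intrinsics, pixels), "D" ([k1, k2, p1, p2, k3] as OpenCV has them; the pictures are not rectified), "camera_from_world" (4x4, takes a point from world to camera coordinates); the wrist camera has in their place "T_tool_cam" (4x4, takes a point from camera to tool coordinates, whose origin is the TCP and whose axes are the flange's). Camera axes: x right, y up, looking along -z (the intrinsics and any distortion apply to the point x, -y, -z); pixel columns grow to the right and rows downward; lengths in m; the calibration is good to about 2 mm. A picture is of the moment at which its call begins: read the wrist's pose just before it. get_calibration takes no time and is no camera call.
A pose or a line that the arm cannot do raises IKError and nothing moves.
- job_done(): hands the job in, once; it reports no verdict.
Trained networks look in the newest picture that a camera, given by its name, has taken for a name from the list of things; names that differ only in an ending like _2 or _b are one class to them, and where a whole thing is asked for, a point or a joint stands for the part that bears it (a point fixed in the world has none). Each returns a list of dicts, best first, with "conf" (0 to 1); they miss things now and then, are a little off and sometimes report something else, mostly with a low value. They report only what shows in the picture. A call takes as long as a camera call. They do not tell look-alikes from the thing itself.
- find_in(target, camera): "position" ([row, column] in pixels, amid what is visible of it).
- spot_point(target, camera): "position" ([row, column] in pixels: a listed point, or the origin of a listed thing).
Readings, each from a call of its own:
- read_clock(): time.
- read_joints(): joint angles.
- read_dq(): joint speeds.
- read_tau(): joint torques, N m.
- read_ee_pos(): TCP position.
- read_orientation(): TCP orientation.
- read_contact_force(): force on the tool from outside, world axes, zero at the start.
- read_moment(): the same for the moment, N m.
- read_width(): opening from 0.0 (shut) to 1.0 (fully open).
Only numpy, scipy, OpenCV 4.12 (cv2) and the standard library are available. Lean on these libraries where they do the work, as an engineer would, in place of code of your own. Each camera call takes 0.05 s, during which the arm holds its last target.

### The job

The craft session is over: take the flat-bladed key from its wooden stand, put the blade fully into the slotted cam lock on the lid of the supply box and turn it clockwise a quarter turn until it comes up against its stop, without forcing it. Leave the lock fully home and stand the key back upright in its stand, fully down. Touch the lock and the box only with the key, and leave the pot, the bottle and the tape where they are.

Things in the scene. Friction and masses are not known exactly. Their poses are not given: they have to be found in the camera images.
- box: plywood supply box, 200 (its x) x 240 (its y) mm, fixed; origin at the centre of its underside, z up. Lid top 98 mm, front rim top 100 mm above the table. The lock's axis is at (-58, 0) mm. A dark steel keeper (14 x 30 mm, top at 111 mm) stands on the front (-x) rim. Key-to-box-and-lock contact forces, summed over both sides of the blade, must stay under 60 N (about 0.5 N m on the key)
- cam_slot (a point): centre of the slot's floor in the steel cam lock, on the vertical turning axis, 103 mm above the table; turns with the cam. x runs along the slot, z up. The cam is a disc 40 mm across; the slot is 26 mm long, 5.5 mm wide, 8 mm deep, closed ends, square edges. A flat tongue 12 mm wide reaches along -x of this frame to 40 mm from the axis
- cam (a joint): angle of the cam lock, rad: 0 = open (tongue along the box's -y, slot along box y), growing clockwise seen from above to a hard stop at 1.571 = locked (tongue along the box's -x, under the keeper). Starts at 0.02 to 0.3. Steady friction about 0.08 N m, no spring: stays where left. Torque climbs steeply at the stop. Blade play in the slot is about 0.12 rad either way
- key: cam key, 95 mm tall, 60 to 130 g; origin at the bottom middle of the blade's tip, z up to the handle. Blade 22 mm wide (x) x 3 mm thick (y), 0 to 17 mm up, bottom edge rounded; shaft 10 mm in diameter, to 51 mm up; flat grey handle 40 mm wide (x) x 14 mm thick (y), 50 to 95 mm up, gripped across its thickness. The same after a half turn about z
- stand: wooden key stand, 74 x 74 x 60 mm, fixed; origin at the centre of its underside, z up. A well 27 mm (its x) x 15 mm (its y), 55 mm deep, in the middle of its top. The key stands in it blade down, key x along stand x, either way round, the handle's underside resting on the stand's top, so the key's origin is then 10 mm above the table
- stand_mouth (a point): centre of the well's mouth in the stand's top face, 60 mm above the table; axes as the stand's
- pot: white pencil pot, 72 mm across, 95 mm high, pencils to 160 mm; origin at the centre of its underside; leave it alone
- glue: white glue bottle, 48 mm across, 105 mm high; origin at the centre of its underside; leave it alone
- tape: roll of brown tape lying flat, 84 mm across, 24 mm high; origin at the centre of its underside; leave it alone
Not all that is in view belongs to the job. Of the things shaped like the key, the grey one is meant.

How it is judged:
On the way, in this order (a step that is already met when the one before it is completed fails the run):
1. the key is lifted clear of its stand in the fingers (z of key in the frame of stand above 0.065 m and contact force between the fingers and key above 0.5 N), for 0.1 s.
2. the blade is down in the slot of the cam, not yet turned home (horizontal distance between key and cam_slot below 0.005 m and z of key in the frame of cam_slot below 0.004 m and angle between the x axis of key and the x axis of cam_slot, either way round below 0.3 rad and value of joint cam below 1 rad), for 0.1 s.
3. the cam is turned home with the blade in its slot (value of joint cam above 1.53 rad and horizontal distance between key and cam_slot below 0.006 m and z of key in the frame of cam_slot below 0.007 m), for 0.1 s.
At the end, for the whole second after the job is handed in: the cam is within 0.05 rad (3 degrees) of its stop, and the key stands released and still in the well of its stand: within 7 mm of its middle, upright within 0.1 rad and down to within 4 mm (value of joint cam above 1.52 rad and horizontal distance between key and stand_mouth below 0.007 m and z of key in the frame of stand below 0.014 m and angle between key's own z axis and vertical below 0.1 rad and linear speed of key below 0.02 m/s and contact force between the fingers and key below 0.1 N); the robot touches nothing.
It fails at once if the lock or box is forced: more than 60 N between key and box or lock (contact force between key and box above 60 N).
It fails at once if the gripper or arm touches the box or its lock (contact force between any of the fingers, the arm and box above 1 N).
It fails at once if the pot, the bottle or the tape is moved more than 15 mm (distance of any of pot, glue, tape from where it was at the start of the episode above 0.015 m).
It also fails if it takes over 72 s, if anything falls off the work surface, if the arm or the gripper's body presses on something with over 40 N, if the wrist force passes 120 N, or if a joint passes its speed limit or range.

## Working session

There is one attempt and no reset: what is moved stays moved. The work goes in short steps, each a Python script; the robot and the scene stay as the last script left them, time stands still between calls to the robot, and variables do not carry over. Pictures are saved under pics/ and viewed, and the job is handed in when it is done.

```bash
ls; mkdir -p pics
python3 - <<'E'
from plant import *
import cv2
print(read_clock(),read_ee_pos(),read_orientation(),read_contact_force(),read_width())
for n in ["top","side","wrist"]:
    im=camera(n); cv2.imwrite(f"pics/a_{n}.png",im[:,:,::-1])
    print(n,get_calibration(n))
    for t in ["key","cam_slot","stand","stand_mouth","box","pot","glue","tape"]:
        print(t,[(d['conf'],d['position']) for d in spot_point(t,n)][:4],[(d['conf'],d['position']) for d in find_in(t,n)][:3] if t=='key' else '')
print(read_clock())
E
```

```text
pics
0.0 [ 0.23554913 -0.63183566  0.23742691] [ 9.84125064e-01  1.77473097e-01 -1.48198391e-04 -1.06602813e-03] [-0.34744117 -1.11385211  0.5312219 ] 0.9985396440869045
top {'K': array([[416.34559807,   0.        , 256.58125902],
       [  0.        , 416.34559807, 188.16653639],
       [  0.        ,   0.        ,   1.        ]]), 'D': array([-0.07521351,  0.        ,  0.        ,  0.        ,  0.        ]), 'camera_from_world': array([[-0.02968625, -0.99953652,  0.0067436 , -0.04143433],
       [ 0.97966744, -0.02775557,  0.19869908, -0.57347981],
       [-0.19841982,  0.01250512,  0.98003735, -1.2113585 ],
       [ 0.        ,  0.        ,  0.        ,  1.        ]])}
key [(0.59, [187.8, 337.9]), (0.41, [220.0, 338.8]), (0.39, [215.9, 374.7])] [(0.61, [182.6, 340.9]), (0.54, [219.4, 344.8])]
cam_slot [(0.62, [202.1, 230.5])] 
stand [(0.57, [220.4, 337.7])] 
stand_mouth [(0.92, [218.5, 343.8])] 
box [(0.96, [192.3, 231.7])] 
pot [] 
glue [(0.52, [170.3, 147.4])] 
tape [(0.71, [148.1, 329.2])] 
side {'K': array([[374.71305944,   0.        , 254.74108991],
       [  0.        , 374.
[... 722 characters left out ...]
, 336.6])] 
wrist {'K': array([[304.37726793,   0.        , 252.17364143],
       [  0.        , 304.37726793, 196.69271563],
       [  0.        ,   0.        ,   1.        ]]), 'D': array([-0.08094738,  0.        ,  0.        ,  0.        ,  0.        ]), 'T_tool_cam': array([[ 2.91691740e-04,  9.59152256e-01,  2.82890198e-01,
         7.20598374e-02],
       [ 9.99999367e-01,  2.77612007e-05, -1.12523791e-03,
        -1.73853031e-04],
       [-1.08712785e-03,  2.82890347e-01, -9.59151641e-01,
        -1.45049854e-01],
       [ 0.00000000e+00,  0.00000000e+00,  0.00000000e+00,
         1.00000000e+00]])}
key [] []
cam_slot [] 
stand [] 
stand_mouth [] 
box [] 
pot [] 
glue [] 
tape [] 
1.5
```

Run:
```python
import cv2
for n,(r0,r1,c0,c1) in {"top":(110,290,110,410),"side":(130,340,170,430)}.items():
    im=cv2.imread(f"pics/a_{n}.png")[r0:r1,c0:c1]
    s=2.6
    cv2.imwrite(f"pics/b_{n}.png",cv2.resize(im,None,fx=s,fy=s,interpolation=cv2.INTER_CUBIC))
```

```text
(no output)
```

View pics/b_top.png

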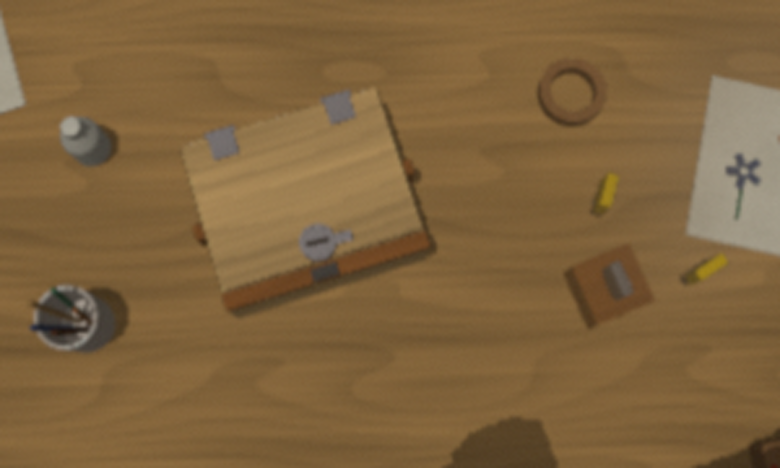

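View pics/b_side.png

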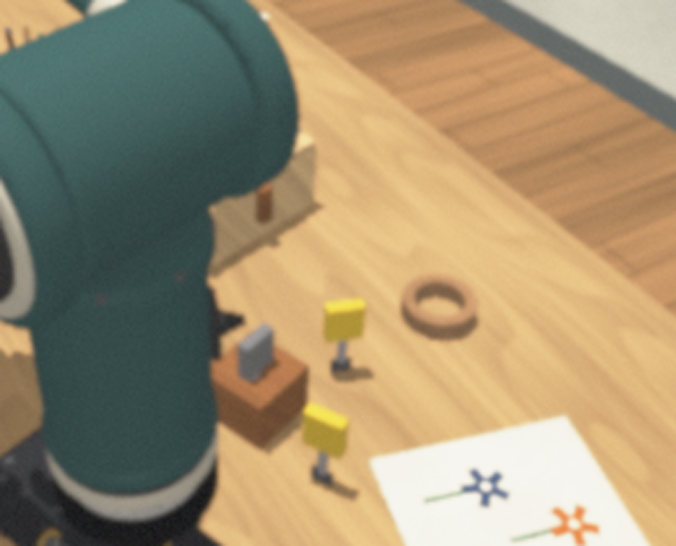

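View pics/a_top.png

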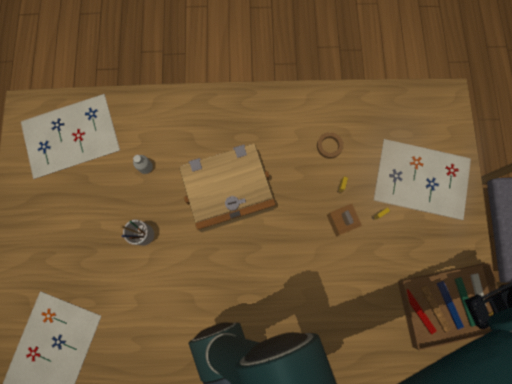

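```bash
cat > h.py <<'E'
from plant import *
import numpy as np, cv2
from scipy.spatial.transform import Rotation as R
def campose(n,pos=None,quat=None):
    c=get_calibration(n)
    if n!="wrist":
        T=np.linalg.inv(c["camera_from_world"])
    else:
        W=np.eye(4);W[:3,:3]=R.from_quat(quat).as_matrix();W[:3,3]=pos
        T=W@c["T_tool_cam"]
    return c["K"],c["D"],T
def ray(n,rc,pos=None,quat=None):
    K,D,T=campose(n,pos,quat)
    u=cv2.undistortPoints(np.array([[[rc[1],rc[0]]]],float),K,D)[0,0]
    d=T[:3,:3]@np.array([u[0],-u[1],-1.]); return T[:3,3],d
def onz(n,rc,z,pos=None,quat=None):
    o,d=ray(n,rc,pos,quat); return o+d*(z-o[2])/d[2]
def proj(n,P,pos=None,quat=None):
    K,D,T=campose(n,pos,quat); Ti=np.linalg.inv(T)
    p=np.atleast_2d(P)@Ti[:3,:3].T+Ti[:3,3]; p=p*[1,-1,-1]
    uv=cv2.projectPoints(p.reshape(-1,1,3),np.zeros(3),np.zeros(3),K,D)[0][:,0]; return uv[:,::-1]
def down(yaw): # tool x axis at yaw
    return (R.from_euler('z',yaw)*R.from_euler('x',np.pi)).as_quat()
E
python3 - <<'E'
from h import *
f=lambda x,y:(110+y/2.6,110+x/2.6)
print("stand corners")
for p in [(565,272),(630,245),(655,297),(590,327)]: print(onz("top",f(*p),.06).round(4))
print("handle top",onz("top",f(619,278),.105).round(4),onz("top",f(612,263),.105),onz("top",f(630,296),.105))
print("stand_mouth",onz("top",(218.5,343.8),.06))
print("cam", onz("top",f(318,241),.111),onz("top",(202.1,230.5),.103), "slot ends",onz("top",f(304,243),.111),onz("top",f(330,240),.111))
print("box lid corners")
for p in [(183,146),(377,88),(432,243),(226,307)]: print(onz("top",f(*p),.099).round(4))
for t,p,z in [("tape",(572,92),.024),("glue",(72,127),.105),("pot",(66,318),.095),("y1",(610,185),.085),("y2",(712,265),.085)]: print(t,onz("top",f(*p),z))
E
```

```text
stand corners
[ 0.4842 -0.2687  0.06  ]
[ 0.5136 -0.3471  0.06  ]
[ 0.4518 -0.3718  0.06  ]
[ 0.4197 -0.2937  0.06  ]
handle top [ 0.4697 -0.3208  0.105 ] [ 0.48679877 -0.31413988  0.105     ] [ 0.44908279 -0.33177811  0.105     ]
stand_mouth [ 0.4708975  -0.31798736  0.06      ]
cam [0.52031965 0.0141894  0.111     ] [0.52356394 0.01980791 0.103     ] slot ends [0.51850267 0.02982066 0.111     ] [0.5210705  0.00080085 0.111     ]
box lid corners
[0.6371 0.1677 0.099 ]
[ 0.7001 -0.0568  0.099 ]
[ 0.5164 -0.1134  0.099 ]
[0.4508 0.1186 0.099 ]
tape [ 0.71231026 -0.2983456   0.024     ]
glue [0.66189194 0.29507575 0.105     ]
pot [0.44348221 0.29881006 0.095     ]
y1 [ 0.58051235 -0.32287618  0.085     ]
y2 [ 0.48370449 -0.4340266   0.085     ]
```

Run:
```python
from h import *
import json
out={}
def look(name,pos,yaw,ts):
    movep(pos,down(yaw)); dwell(.3)
    p,q=np.array(read_ee_pos()),np.array(read_orientation())
    im=camera("wrist"); cv2.imwrite(f"pics/{name}.png",cv2.resize(im[:,:,::-1],None,fx=1.5,fy=1.5,interpolation=cv2.INTER_CUBIC)); cv2.imwrite(f"pics/{name}_raw.png",im[:,:,::-1])
    out[name]=[p.tolist(),q.tolist()]
    print(name,p,read_clock())
    for t,z in ts:
        for d in spot_point(t,"wrist")[:3]: print(t,d['conf'],d['position'],onz("wrist",d['position'],z,p,q).round(4))
look("w_stand",[0.465,-0.32,0.235],0.37,[("stand_mouth",.06),("key",.01)])
look("w_slot",[0.52,0.013,0.25],1.66,[("cam_slot",.103),("box",0)])
json.dump(out,open("poses.json","w"))
```

```text
w_stand [ 0.46468047 -0.32076     0.23491759] 3.2917
stand_mouth 0.8 [170.9, 256.1] [ 0.4723 -0.3225  0.06  ]
key 0.91 [183.1, 333.8] [ 0.4838 -0.4238  0.01  ]
key 0.65 [83.2, 283.8] [ 0.5708 -0.3191  0.01  ]
key 0.63 [167.2, 256.3] [ 0.4674 -0.3254  0.01  ]
w_slot [0.52004812 0.01216031 0.24987903] 5.0167
cam_slot 0.62 [177.7, 250.3] [0.5169 0.0178 0.103 ]
cam_slot 0.29 [358.0, 354.2] [ 0.6644 -0.1977  0.103 ]
box 0.83 [149.3, 294.7] [0.5725 0.0369 0.    ]
```

View pics/w_stand.png

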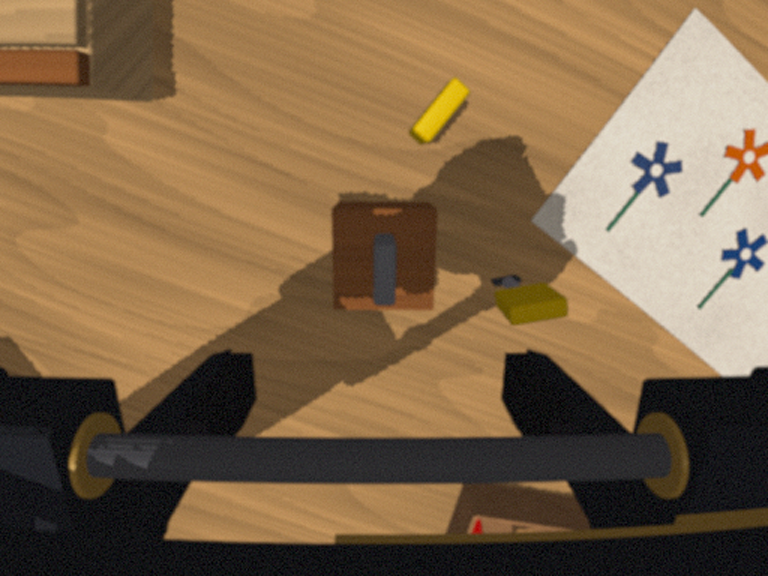

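View pics/w_slot.png

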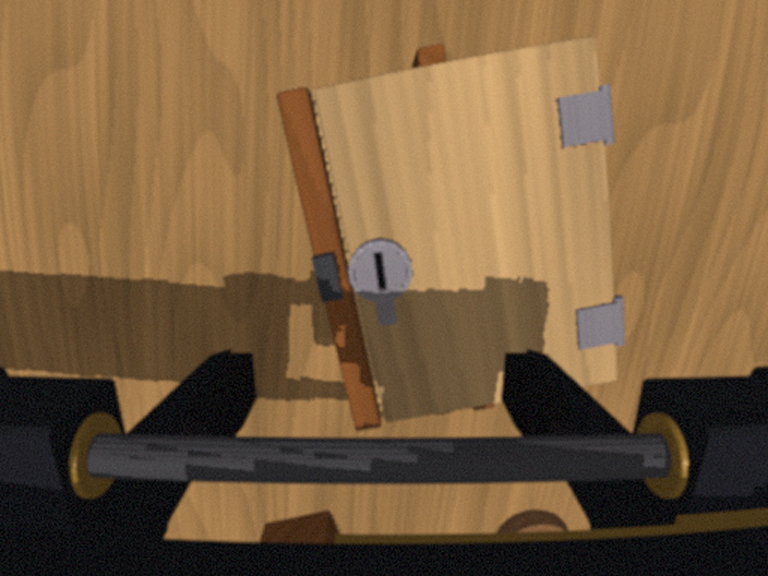

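Run:
```python
import cv2
a=cv2.imread("pics/w_stand_raw.png")[125:215,205:315]; b=cv2.imread("pics/w_slot_raw.png")[140:230,195:305]
cv2.imwrite("pics/z1.png",cv2.resize(a,None,fx=6,fy=6,interpolation=cv2.INTER_CUBIC)); cv2.imwrite("pics/z2.png",cv2.resize(b,None,fx=6,fy=6,interpolation=cv2.INTER_CUBIC))
```

```text
(no output)
```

View pics/z1.png

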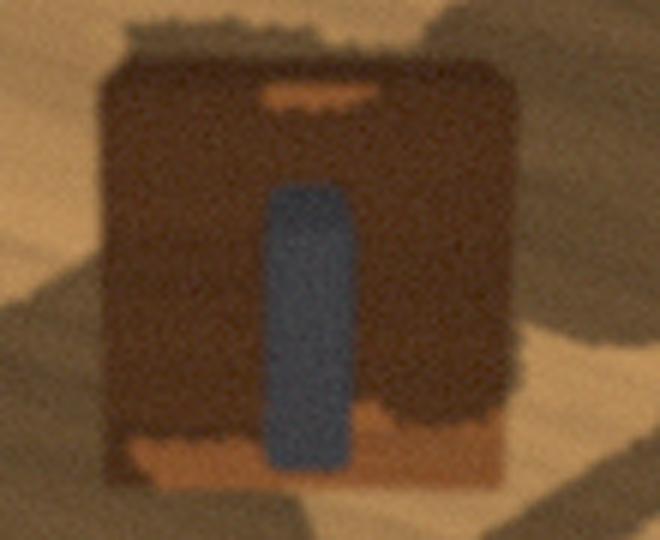

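View pics/z2.png

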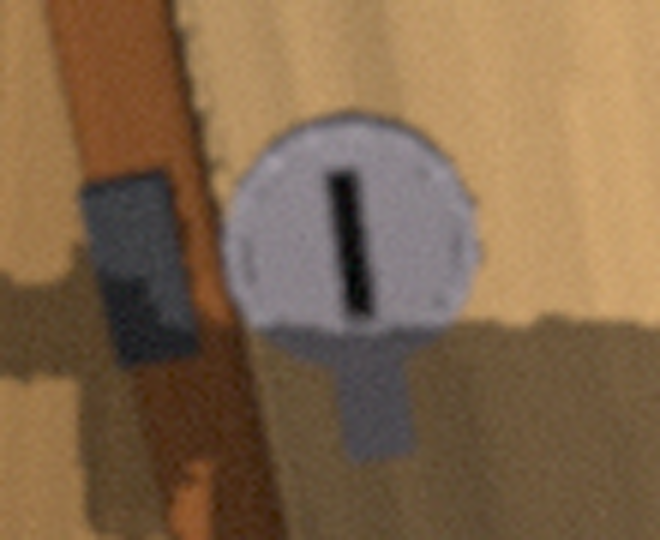

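Run:
```python
from h import *
import json
P=json.load(open("poses.json"))
s=P["w_stand"];c=P["w_slot"]
f=lambda x,y:(125+y/6-.42,205+x/6-.42); g=lambda x,y:(140+y/6-.42,195+x/6-.42)
for n,p,z in [("h+x",(311,226),.105),("h-x",(308,470),.105),("h+x L",(267,228),.105),("h+x R",(355,228),.105),("h-x L",(266,468),.105),("h-x R",(349,468),.105),
   ("TL",(103,85),.06),("TR",(517,85),.06),("BR",(503,488),.06),("BL",(107,488),.06)]: print(n,onz("wrist",f(*p),z,*s).round(4))
A=onz("wrist",g(342,170),.111,*c);B=onz("wrist",g(362,315),.111,*c); print("slot",A,B,(A+B)/2,np.linalg.norm(A-B),np.arctan2(*(A-B)[1::-1]))
for n,p in [("L",(225,240)),("R",(477,240)),("T",(352,112)),("B",(352,362))]: print(n,onz("wrist",g(*p),.111,*c).round(4))
k=[onz("wrist",g(*p),.111,*c) for p in [(82,187),(168,170),(198,352),(120,365)]]; print("keeper",np.round(k,4),np.mean(k,0))
w=lambda x,y:(y/1.5,x/1.5)
for n,p,z in [("rimTL",(277,92),.1),("rimBL",(357,428),.1),("lid BR",(617,383),.098),("lid TR",(596,38),.098),("rimTR",(308,88),.1),("rimBR",(381,424),.1)]: print(n,onz("wrist",w(*p),z,*c).round(4))
```

```text
h+x [ 0.4884 -0.3149  0.105 ]
h-x [ 0.4519 -0.3286  0.105 ]
h+x L [ 0.4857 -0.3088  0.105 ]
h+x R [ 0.4905 -0.3213  0.105 ]
h-x L [ 0.4499 -0.3223  0.105 ]
h-x R [ 0.4546 -0.3346  0.105 ]
TL [ 0.4913 -0.2757  0.06  ]
TR [ 0.5172 -0.3427  0.06  ]
BR [ 0.4485 -0.3692  0.06  ]
BL [ 0.4222 -0.3011  0.06  ]
slot [0.51717272 0.02918531 0.111     ] [0.52246125 0.00578967 0.111     ] [0.51981699 0.01748749 0.111     ] 0.023985918232947528 1.7931076648671547
L [0.4996 0.0163 0.111 ]
R [0.5396 0.0198 0.111 ]
T [0.5179 0.0385 0.111 ]
B [ 0.5216 -0.0023  0.111 ]
keeper [[ 0.4764  0.0229  0.111 ]
 [ 0.4898  0.0268  0.111 ]
 [ 0.4965 -0.0028  0.111 ]
 [ 0.4839 -0.0061  0.111 ]] [0.48664352 0.01021263 0.111     ]
rimTL [0.4481 0.1202 0.1   ]
rimBL [ 0.5138 -0.1064  0.1   ]
lid BR [ 0.7026 -0.0551  0.098 ]
lid TR [0.6379 0.1707 0.098 ]
rimTR [0.4668 0.1239 0.1   ]
rimBR [ 0.5313 -0.1014  0.1   ]
```

Run:
```python
from h import *
q=down(0.362)
movep([.470,-.322,.2],q)
move_l([.470,-.322,.069],q,v=.1)
print(read_contact_force()); grab(); dwell(.3)
print("w",read_width(),read_contact_force(),read_ee_pos(),read_clock())
move_l([.470,-.322,.18],q,v=.1); dwell(.2)
p,qq=np.array(read_ee_pos()),np.array(read_orientation())
im=camera("wrist"); cv2.imwrite("pics/g_raw.png",im[:,:,::-1]); cv2.imwrite("pics/g.png",cv2.resize(im[:,:,::-1],None,fx=1.5,fy=1.5))
print("w",read_width(),read_contact_force(),p,qq,read_clock())
print(spot_point("key","wrist"))
im=camera("side"); cv2.imwrite("pics/g_side.png",cv2.resize(im[130:340,170:430,::-1],None,fx=2.6,fy=2.6,interpolation=cv2.INTER_CUBIC))
```

```text
[0.42561159 0.54266515 1.05818392]
w 0.15945246178711406 [ 0.37335763 -0.34580655 -0.15981295] [ 0.47000962 -0.32201917  0.06899473] 9.275
w 0.15778722476958307 [ 0.16456694 -0.43972679 -0.37167826] [ 0.46964793 -0.32174072  0.17920236] [ 9.83665899e-01  1.80002519e-01 -4.77339401e-04 -5.13291649e-04] 10.7833
[{'position': [216.1, 250.6], 'conf': 0.93}, {'position': [200.5, 342.3], 'conf': 0.81}]
```

View pics/g.png

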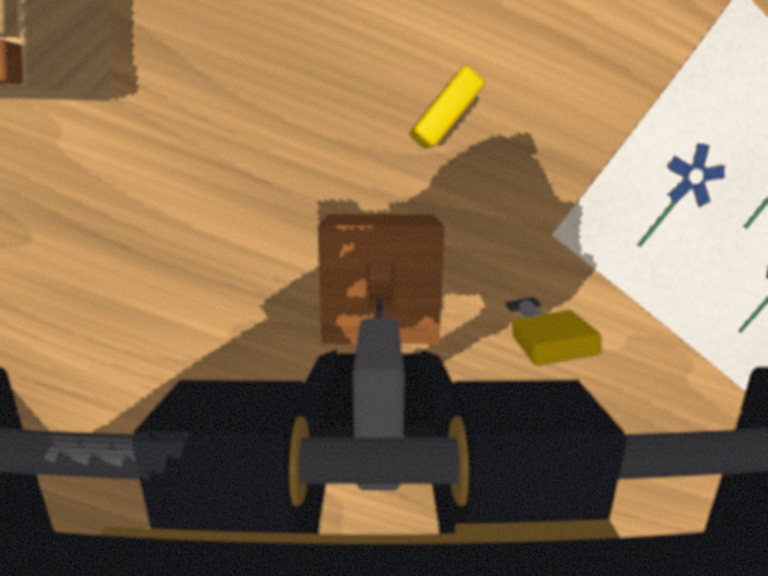

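View pics/g_side.png

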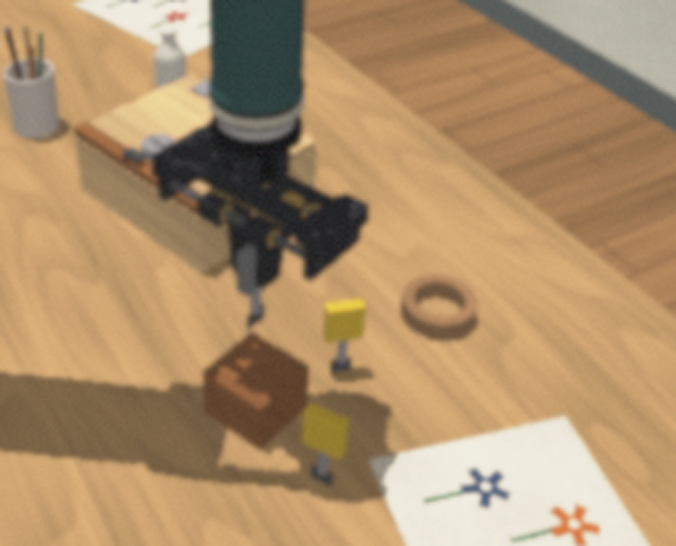

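Run:
```python
from h import *
p=np.array([ 0.46964793,-0.32174072,0.17920236]);q=np.array([ 9.83665899e-01,1.80002519e-01,-4.77339401e-04,-5.13291649e-04])
M=R.from_quat(q).as_matrix()
pts={}
for n,t in {"tip+x":(.011,0,.059),"tip0":(0,0,.059),"shoulder+x":(.011,0,.042),"handle top +x":(.02,0,-.036),"handle bot+x":(.02,0,.009)}.items():
    for sy in (-1,1):
        hy=.0015 if 'tip' in n or 'sh' in n else .007
        w=p+M@(np.array(t)+[0,sy*hy,0]); print(n,sy,proj("wrist",w,p,q).round(1), )
im=cv2.imread("pics/g_raw.png")[165:335,195:310]
cv2.imwrite("pics/g_z.png",cv2.resize(im,None,fx=5,fy=3.5,interpolation=cv2.INTER_CUBIC))
im=cv2.imread("pics/g_raw.png")[170:250,200:300]
cv2.imwrite("pics/g_z2.png",cv2.resize(im,None,fx=7,fy=7,interpolation=cv2.INTER_CUBIC))
```

```text
tip+x -1 [[197.9 249.9]]
tip+x 1 [[197.9 254.2]]
tip0 -1 [[212.7 250. ]]
tip0 1 [[212.7 254.2]]
shoulder+x -1 [[205.4 249.8]]
shoulder+x 1 [[205.4 254.4]]
handle top +x -1 [[245.3 234.5]]
handle top +x 1 [[245.3 270.1]]
handle bot+x -1 [[208.6 239.1]]
handle bot+x 1 [[208.6 265.3]]
```

View pics/g_z2.png

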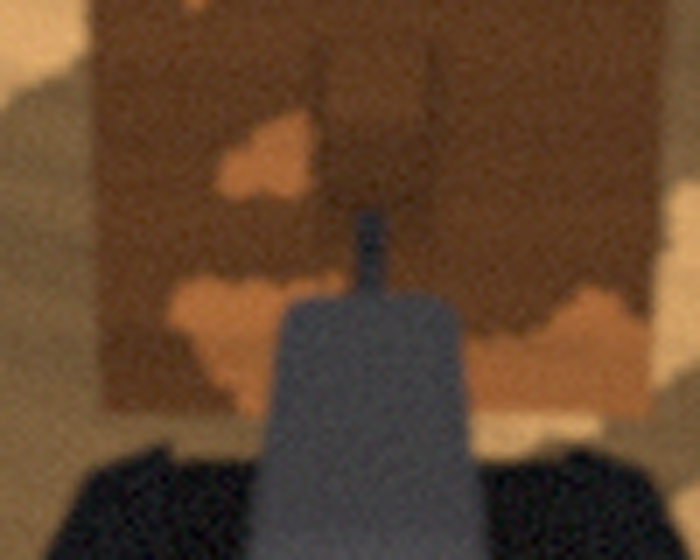

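```bash
cat >> h.py <<'E'
def snap(name,box,s=7):
    p,q=np.array(read_ee_pos()),np.array(read_orientation())
    im=camera("wrist"); cv2.imwrite(f"pics/{name}_raw.png",im[:,:,::-1])
    r0,r1,c0,c1=box
    cv2.imwrite(f"pics/{name}.png",cv2.resize(im[r0:r1,c0:c1,::-1],None,fx=s,fy=s,interpolation=cv2.INTER_CUBIC))
    print(name,p.round(5),q.round(5),read_contact_force().round(2),read_moment().round(3),read_clock())
    return p,q
E
python3 - <<'E'
from h import *
q=down(1.77)
move_l([.470,-.322,.23],None,v=.15)
movep([.5195,.0185,.23],q)
move_l([.5195,.0185,.178],q,v=.08); dwell(.3)
snap("s1",(165,250,195,305))
print(read_width(),read_tau())
E
```

```text
s1 [0.51987 0.01853 0.17858] [6.3327e-01 7.7393e-01 3.5000e-04 4.2000e-04] [-0.37  0.25 -0.77] [-0.073 -0.132 -0.015] 13.8167
0.15416024232485198 [ 2.21079616e-03 -3.50869346e+01 -3.41521919e+01  6.50661299e-02
  2.45618541e-02  1.31062093e-04]
```

View pics/s1.png

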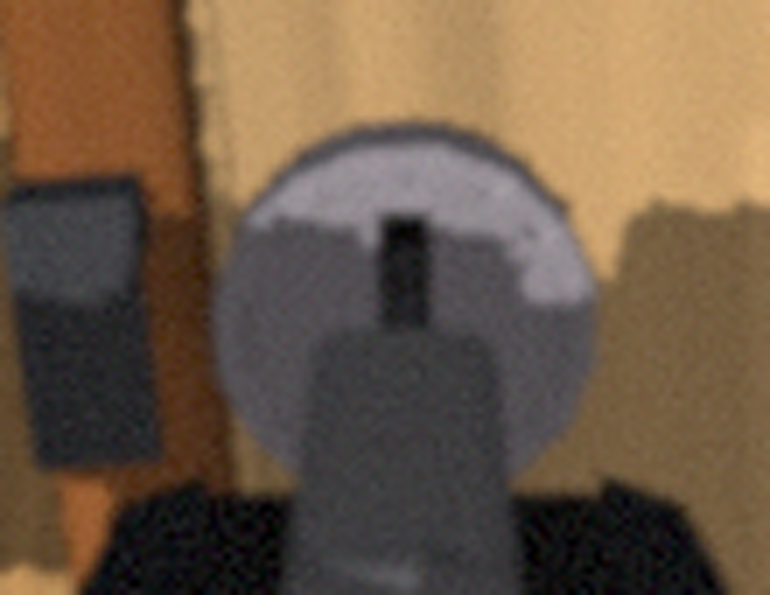

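Run:
```python
import cv2,numpy as np
im=cv2.imread("pics/s1_raw.png")[188:222,236:272].astype(float)
im=np.clip(im*4-40,0,255)
im=np.clip(255*((cv2.imread("pics/s1_raw.png")[188:222,236:272]/255.)**.45),0,255).astype('uint8')
cv2.imwrite("pics/s1_g.png",cv2.resize(im,None,fx=16,fy=16,interpolation=cv2.INTER_CUBIC))
```

```text
(no output)
```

View pics/s1_g.png

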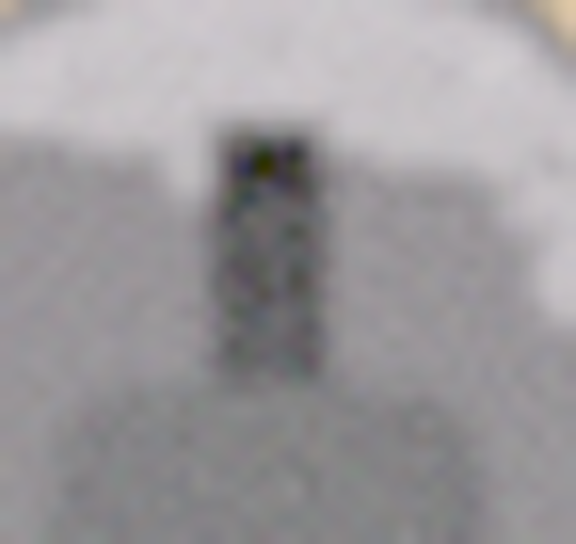

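Run:
```python
from h import *
p=np.zeros(3);q=np.array([0,0,0,1.])
for n,rc,z in [("slot+x end",(196.0,252.3),.0676),("slot L",(200,236+217/16-.5),.0676),("slot R",(200,236+321/16-.5),.0676),("tip",(199.6,252.4),.059),("tip",(199.6,252.4),.0575)]: print(n,onz("wrist",rc,z,p,q).round(4))
```

```text
slot+x end [ 0.0105 -0.0008  0.0676]
slot L [ 0.0075 -0.0031  0.0676]
slot R [0.0075 0.0016 0.0676]
tip [ 0.0104 -0.0007  0.059 ]
tip [ 0.0109 -0.0007  0.0575]
```

```bash
cat >> h.py <<'E'
def descend(xy,z0,z1,q,step=.001,fmax=6,v=.03):
    dwell(.1); f0=read_contact_force(); z=z0
    while z>z1:
        z=max(z-step,z1); move_l([xy[0],xy[1],z],q,v=v)
        f=read_contact_force()-f0
        if abs(f[2])>fmax or np.hypot(f[0],f[1])>fmax: break
    print("z cmd",z,"ee",read_ee_pos().round(5),"f",f.round(2),"m",read_moment().round(3),read_clock())
    return z,f
E
python3 - <<'E'
from h import *
q=down(1.77)
move_l([.5199,.0167,.178],q,v=.05)
z,f=descend([.5199,.0167],.178,.164,q)
snap("s2",(165,250,195,305))
E
```

```text
z cmd 0.164 ee [0.51984 0.01671 0.1639 ] f [-0.3  -0.32 -0.21] m [-0.021 -0.111 -0.003] 17.6667
s2 [0.51984 0.01671 0.1639 ] [ 6.3327e-01  7.7393e-01 -7.0000e-05 -6.0000e-05] [ 0.07 -0.16 -0.53] [-0.003 -0.12   0.008] 17.7167
```

View pics/s2.png

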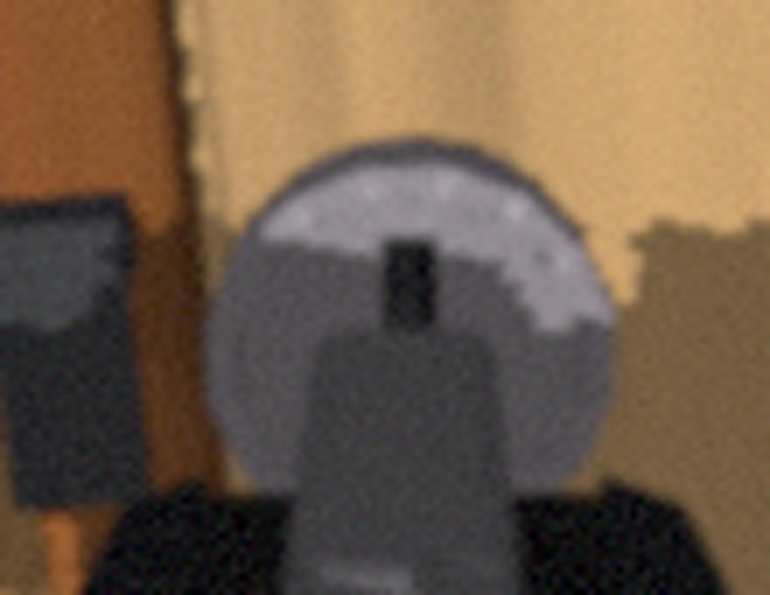

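```bash
cat >> h.py <<'E'
LOCK=np.array([.5200,.0161]); K=-.0006
def tcp_at(psi,z): 
    return [LOCK[0]-K*np.cos(psi),LOCK[1]-K*np.sin(psi),z]
def turn(psi,psi1,z,mmax,step=.03,m0=0.):
    while psi>psi1:
        psi=max(psi-step,psi1); movep(tcp_at(psi,z),down(psi))
        f=read_contact_force(); m=read_moment()
        q=read_orientation(); print(f"{psi:.3f} act {2*np.arctan2(q[1],q[0]):.3f} f {f.round(1)} mz {m[2]:.3f} t {read_clock():.2f}")
        if abs(m[2]-m0)>mmax or np.linalg.norm(f)>20: print("STOP"); break
    return psi
E
python3 - <<'E'
from h import *
q=down(1.77)
z,f=descend([.5199,.0167],.164,.1625,q,step=.0005,fmax=4)
m0=read_moment()[2]; print("m0",m0)
turn(1.77,1.50,z,.2,step=.03,m0=m0)
E
```

```text
z cmd 0.1625 ee [0.51985 0.01671 0.16243] f [ 0.5  -0.24 -0.45] m [-0.091 -0.048  0.018] 18.5667
m0 0.01811235311961157
1.740 act 1.741 f [ 0.5 -0.4 -0.2] mz 0.021 t 18.82
1.710 act 1.711 f [ 0.5 -0.1 -1.1] mz -0.025 t 19.07
1.680 act 1.681 f [-0.   0.3 -1. ] mz 0.064 t 19.32
1.650 act 1.651 f [ 2.1  0.8 -2.5] mz 0.041 t 19.57
1.620 act 1.621 f [ 2.1 -0.3 -2.7] mz 0.092 t 19.82
1.590 act 1.591 f [ 1.9  0.1 -0.7] mz 0.070 t 20.07
1.560 act 1.561 f [ 1.1  0.4 -1.8] mz 0.094 t 20.32
1.530 act 1.531 f [ 1.4 -0.8 -1.6] mz 0.078 t 20.57
1.500 act 1.501 f [ 1.6 -0.3 -0.7] mz 0.034 t 20.82
```

Run:
```python
from h import *
z=.1625
psi=turn(1.5,.30,z,.2,step=.05)
if psi<=.31: turn(psi,.0,z,.2,step=.015)
```

```text
1.450 act 1.452 f [ 1.5 -0.6 -1.7] mz 0.057 t 21.07
1.400 act 1.402 f [ 2.  -0.1 -0.2] mz 0.080 t 21.32
1.350 act 1.352 f [ 1.3  0.2 -0.7] mz 0.101 t 21.57
1.300 act 1.302 f [ 2.  -0.4  0.1] mz 0.023 t 21.82
1.250 act 1.252 f [ 0.9  0.9 -0.4] mz 0.033 t 22.07
1.200 act 1.202 f [1.8 0.4 0.9] mz 0.043 t 22.32
1.150 act 1.152 f [ 1.3 -0.2  0.1] mz 0.071 t 22.57
1.100 act 1.102 f [-0.4  0.3  0.9] mz 0.079 t 22.82
1.050 act 1.052 f [0.4 1.2 0.3] mz 0.025 t 23.07
1.000 act 1.002 f [ 0.9 -0.   0.9] mz 0.103 t 23.32
0.950 act 0.952 f [-0.1  0.7  1. ] mz 0.034 t 23.57
0.900 act 0.902 f [-0.7  2.   1. ] mz 0.005 t 23.82
0.850 act 0.852 f [0.8 2.  2.2] mz 0.111 t 24.07
0.800 act 0.802 f [-0.3  2.   1. ] mz 0.046 t 24.32
0.750 act 0.752 f [-0.9  1.8  0.9] mz 0.102 t 24.57
0.700 act 0.702 f [0.1 2.3 1.1] mz 0.059 t 24.82
0.650 act 0.652 f [-1.1  2.6  1.2] mz 0.086 t 25.07
0.600 act 0.602 f [-1.1  2.3  2.5] mz 0.031 t 25.32
0.550 act 0.552 f [-0.3  3.2  1.9] mz 0.041 t 25.57
0.500 act 0.502 f [-1.5  2.9  2.8] mz 0.089 t 25.82
0.450 act 0.452 f [-1.4  4.4  1.9] mz 0.043 t 26.07
0.400 act 0.402 f [-
[... 168 characters left out ...]
7] mz 0.028 t 27.07
0.270 act 0.270 f [-1.7  5.8  2. ] mz 0.028 t 27.32
0.255 act 0.255 f [-3.   5.2  1. ] mz 0.073 t 27.57
0.240 act 0.240 f [-1.4  5.1  1.8] mz 0.042 t 27.82
0.225 act 0.225 f [-1.5  5.2  1.6] mz 0.113 t 28.07
0.210 act 0.210 f [-1.3  5.6  1.9] mz 0.023 t 28.32
0.195 act 0.195 f [-1.5  4.4  1.6] mz 0.104 t 28.57
0.180 act 0.180 f [-2.2  4.7  1.7] mz 0.140 t 28.82
0.165 act 0.165 f [-1.9  5.5  2.3] mz 0.134 t 29.07
0.150 act 0.150 f [-2.3  5.2  2.5] mz 0.116 t 29.32
0.135 act 0.135 f [-1.9  5.4  2.2] mz 0.028 t 29.57
0.120 act 0.120 f [-2.   5.   3.4] mz 0.106 t 29.82
0.105 act 0.105 f [-1.1  4.5  2.4] mz 0.120 t 30.07
0.090 act 0.090 f [-1.6  6.2  1.4] mz 0.286 t 30.32
STOP
```

Run:
```python
from h import *
def avg(n=8):
    M=[]
    for i in range(n): dwell(.02); M.append(read_moment()[2])
    return np.mean(M),np.std(M)
print(avg())
psi=.09
while psi>0.03:
    psi-=.008; movep(tcp_at(psi,.1625),down(psi)); a=avg(5); print(psi,a,read_contact_force().round(1))
    if a[0]>.25: break
snap("s3",(110,290,170,330),s=4.5)
im=camera("top"); cv2.imwrite("pics/s3_top.png",cv2.resize(im[110:290,110:410,::-1],None,fx=2.6,fy=2.6,interpolation=cv2.INTER_CUBIC))
print(read_width())
```

```text
(np.float64(0.26851954981977927), np.float64(0.019844618757912283))
0.08199999999999999 (np.float64(0.30866012317208186), np.float64(0.03200389893967487)) [-1.7  5.   0.9]
s3 [0.52058 0.01633 0.16249] [ 9.9915e-01  4.1240e-02 -0.0000e+00 -1.0000e-04] [-1.68  5.78  1.77] [1.132 0.393 0.327] 30.8333
0.15332450749813728
```

View pics/s3.png

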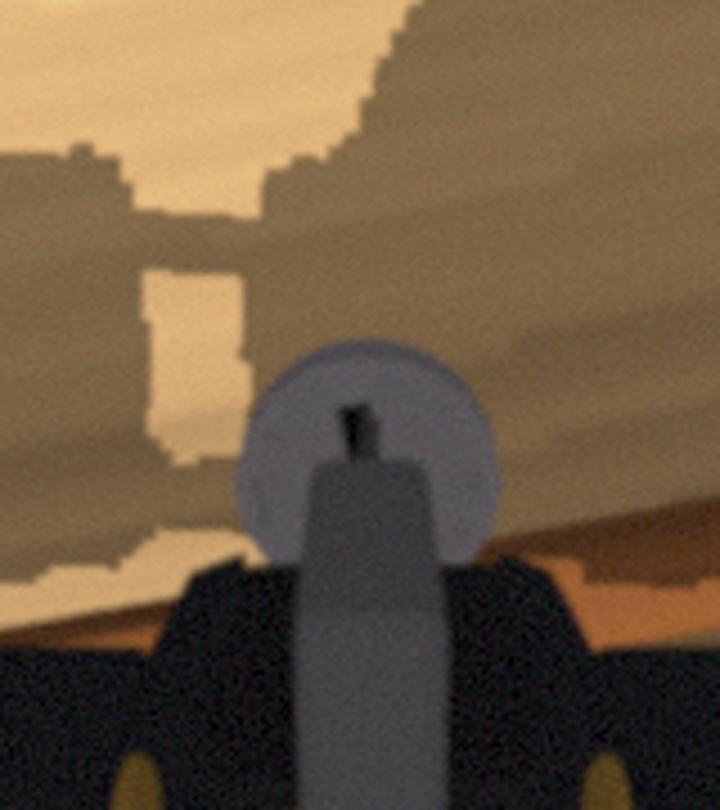

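Run:
```python
from h import *
for psi in (.13,.17,.20):
    movep(tcp_at(psi,.1625),down(psi)); print(psi,read_moment().round(2),read_contact_force().round(1))
dwell(.2)
snap("s4",(165,250,195,305))
```

```text
0.13 [1.11 0.34 0.07] [-1.2  5.3  1.7]
0.17 [0.92 0.41 0.02] [-1.   4.6  0.9]
0.2 [0.79 0.33 0.05] [-1.6  3.8  1.9]
s4 [0.52056 0.01607 0.16246] [ 9.9503e-01  9.9550e-02 -4.0000e-05  1.2000e-04] [-1.54  3.49  2.38] [0.682 0.374 0.049] 31.8833
```

View pics/s4.png

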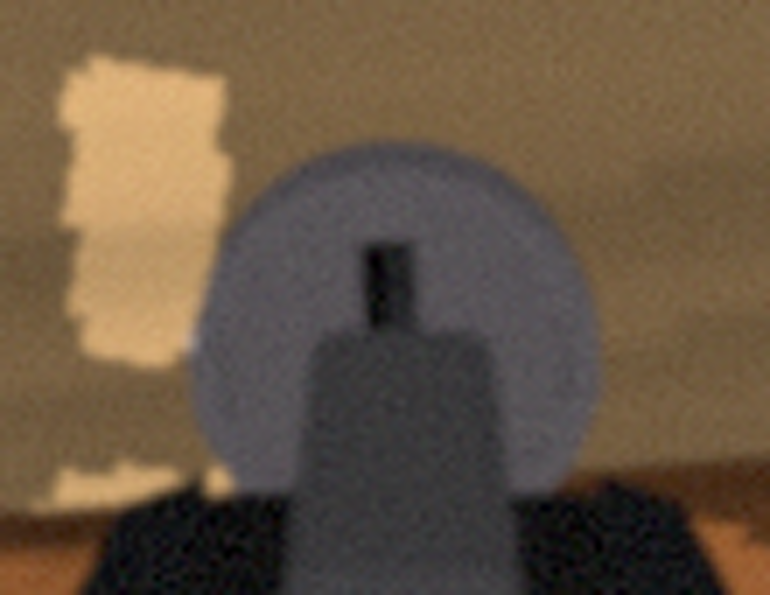

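View pics/s3_top.png

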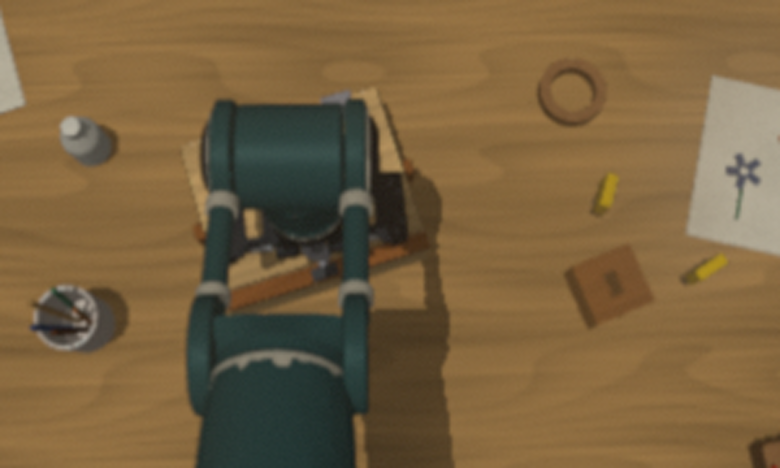

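Run:
```python
from h import *
f=lambda: (dwell(.1),read_contact_force().round(1),read_moment().round(2))[1:]
p=tcp_at(.22,.1625); 
for dy in (0,.0004,.0008):
    movep([p[0],p[1]+dy,p[2]],down(.22)); print(dy,f())
```

```text
0 (array([-1.4,  2.3,  1.6]), array([0.43, 0.28, 0.03]))
0.0004 (array([-0.9, -0. , -0.7]), array([0.11, 0.19, 0.03]))
0.0008 (array([-0.1, -0.1, -1. ]), array([ 0.02,  0.  , -0.05]))
```

Free of load. Lift out straight and look at the lock.

Run:
```python
from h import *
q=down(.22); p=tcp_at(.22,.1625); p[1]+=.0008
for z in (.166,.170,.176,.20):
    move_l([p[0],p[1],z],q,v=.05); print(z,read_contact_force().round(1),read_moment().round(2))
move_l([p[0]-.02,p[1]-.06,.25],q,v=.15); dwell(.2)
snap("s5",(0,384,0,512),s=1.5)
im=camera("top"); cv2.imwrite("pics/s5_top.png",cv2.resize(im[150:240,160:300,::-1],None,fx=5.5,fy=5.5,interpolation=cv2.INTER_CUBIC))
```

```text
0.166 [-0.2 -0.3 -0.3] [ 0.03 -0.02  0.01]
0.17 [ 0.4 -0.3 -0.6] [-0.    0.01  0.04]
0.176 [ 0.7 -0.8 -0.3] [-0.01  0.06 -0.02]
0.2 [-0.  -0.1  0.4] [-0.01  0.07  0.01]
s5 [ 0.50018 -0.04234  0.24897] [ 9.9391e-01  1.1020e-01 -8.7000e-04 -3.2000e-04] [ 0.53 -0.2  -1.24] [ 0.015 -0.001 -0.011] 35.2667
```

View pics/s5.png

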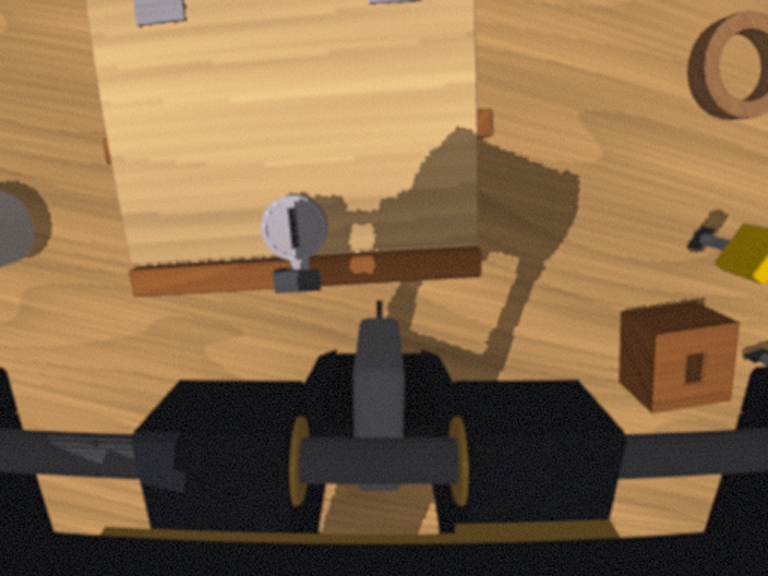

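View pics/s5_top.png

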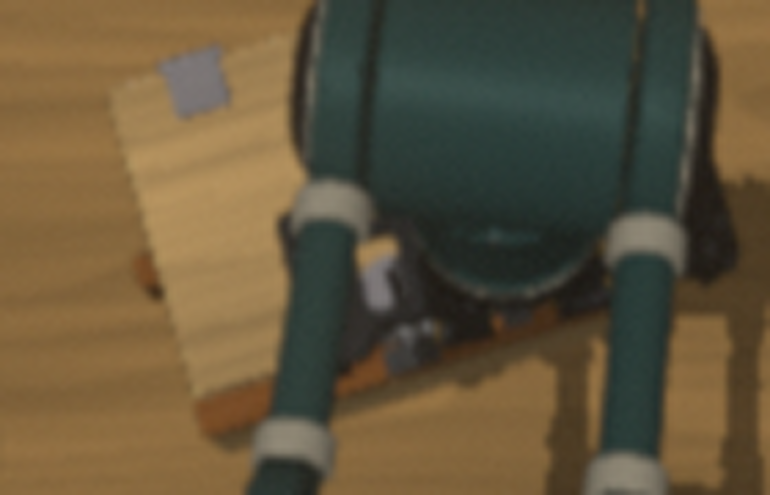

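Run:
```python
import cv2
im=cv2.imread("pics/s5_raw.png")[120:205,150:250]
cv2.imwrite("pics/s5_z.png",cv2.resize(im,None,fx=7,fy=7,interpolation=cv2.INTER_CUBIC))
```

```text
(no output)
```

View pics/s5_z.png

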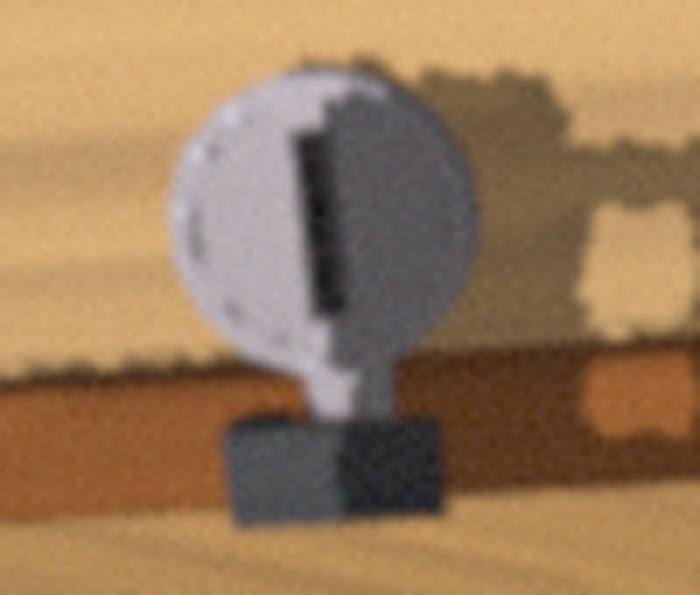

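Run:
```python
from h import *
p=np.array([0.50018,-.04234,.24897]);q=np.array([9.9391e-01,1.1020e-01,-8.7e-04,-3.2e-04])
g=lambda x,y:(120+y/7-.43,150+x/7-.43); w=lambda x,y:(y/1.5-.17,x/1.5-.17)
an=lambda A,B:np.arctan2(*(A-B)[1::-1])
Z=lambda rc,z:onz("wrist",rc,z,p,q)
for a,b in [((305,132),(328,315)),((293,135),(315,315)),((318,130),(343,312))]: print("slot yaw",an(Z(g(*a),.111),Z(g(*b),.111)))
print("rim front yaw",an(Z(w(134,296),.1),Z(w(480,276),.1))-np.pi/2)
print("lid side R",an(Z(w(474,60),.098),Z(w(479,248),.098)),"L",an(Z(w(92,40),.098),Z(w(131,266),.098)))
print("keeper front",an(Z(g(237,525),.111),Z(g(443,512),.111))-np.pi/2, "top edge",an(Z(g(226,430),.111),Z(g(440,418),.111))-np.pi/2)
# well
for c in [(686,355),(704,352),(704,381),(687,385)]: print("well",Z(w(*c),.06).round(4))
for c in [(653,335),(737,322),(731,397),(653,411)]: print("st",Z(w(*c),.06).round(4))
```

```text
slot yaw 0.29777787068908224
slot yaw 0.2928002876190785
slot yaw 0.3111306478968638
rim front yaw 0.27996841768471503
lid side R 0.2986218895173328 L 0.2744883397172899
keeper front 0.28577572178275634 top edge 0.27651369215154853
well [ 0.4797 -0.3085  0.06  ]
well [ 0.4855 -0.3235  0.06  ]
well [ 0.4606 -0.3356  0.06  ]
well [ 0.454  -0.3215  0.06  ]
st [ 0.4901 -0.2725  0.06  ]
st [ 0.5165 -0.3415  0.06  ]
st [ 0.4513 -0.3686  0.06  ]
st [ 0.4247 -0.3013  0.06  ]
```

Run:
```python
from h import *
q=down(.362)
movep([.470,-.322,.20],q)
move_l([.470,-.322,.135],q,v=.1); dwell(.2)
snap("r1",(165,250,195,305))
im=camera("side"); cv2.imwrite("pics/r1_side.png",cv2.resize(im[200:320,220:340,::-1],None,fx=5,fy=5,interpolation=cv2.INTER_CUBIC))
```

```text
r1 [ 0.47056 -0.32246  0.13599] [9.8367e-01 1.7996e-01 6.1000e-04 6.5000e-04] [-0.36  0.19 -2.43] [ 0.009 -0.001  0.055] 37.4667
```

View pics/r1.png

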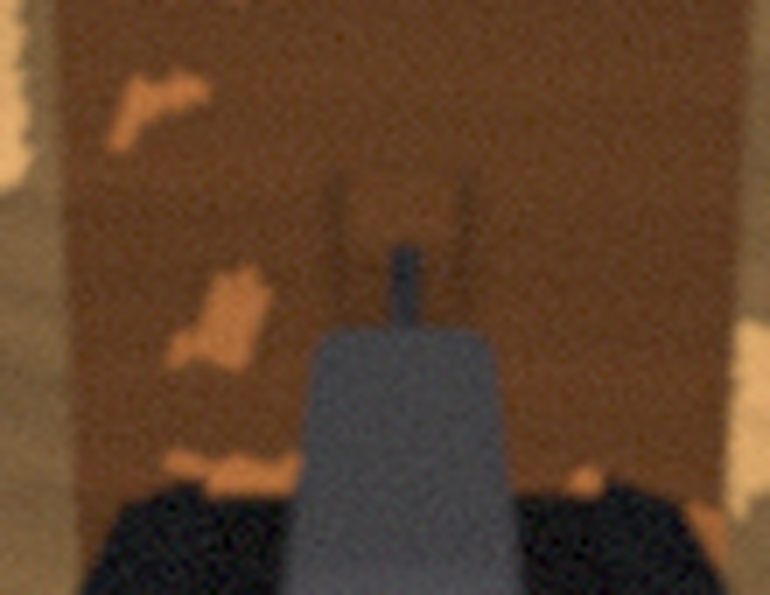

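Run:
```python
from h import *
q=down(.362); xy=[.470,-.322]
z,f=descend(xy,.135,.08,q,step=.005,fmax=6,v=.06)
if z<=.0801:
    z,f=descend(xy,z,.0675,q,step=.001,fmax=5,v=.03)
snap("r2",(165,250,195,305))
```

```text
z cmd 0.08 ee [ 0.46969 -0.32175  0.07951] f [-0.82 -0.96 -0.05] m [-0.018 -0.038  0.043] 40.3667
z cmd 0.06799999999999999 ee [ 0.47005 -0.32206  0.06892] f [-1.15  2.39  6.39] m [ 0.255  0.389 -0.01 ] 43.4667
r2 [ 0.47005 -0.32206  0.06892] [ 9.8366e-01  1.8002e-01 -3.0000e-05 -1.0000e-05] [-2.07  1.54  5.03] [ 0.25  0.36 -0.01] 43.5167
```

View pics/r2.png

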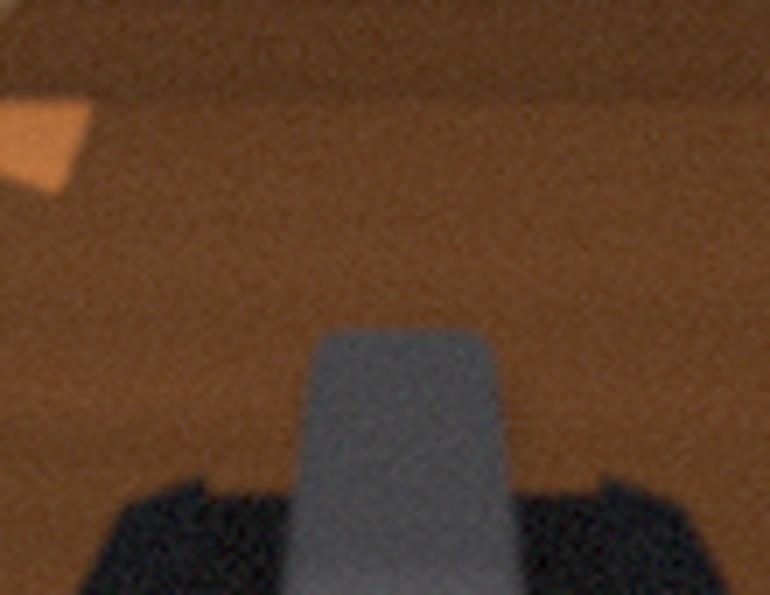

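Run:
```python
from h import *
q=down(.362)
ungrasp(); dwell(.2); print(read_width(),read_contact_force().round(2))
move_l([.470,-.322,.235],q,v=.12); dwell(.2)
snap("e1",(125,215,205,315),s=6)
for d in spot_point("key","wrist")[:3]: print(d)
im=camera("side"); cv2.imwrite("pics/e1_side.png",cv2.resize(im[200:320,220:340,::-1],None,fx=5,fy=5,interpolation=cv2.INTER_CUBIC))
movep([.535,.0,.235],down(.28)); dwell(.2)
snap("e2",(0,384,0,512),s=1.5)
```

```text
0.995628268503662 [-0.7  -0.23  0.08]
e1 [ 0.46971 -0.32179  0.23425] [ 9.8367e-01  1.8000e-01 -4.4000e-04 -4.8000e-04] [-0.56  0.16 -0.1 ] [-0.022  0.022  0.056] 46.6667
{'position': [85.0, 282.1], 'conf': 0.91}
{'position': [185.1, 332.6], 'conf': 0.71}
e2 [ 0.53507 -0.00115  0.23495] [ 9.9034e-01  1.3867e-01 -5.0000e-05  8.0000e-05] [0.14 0.2  0.49] [0.06  0.028 0.015] 48.2583
```

View pics/e1.png

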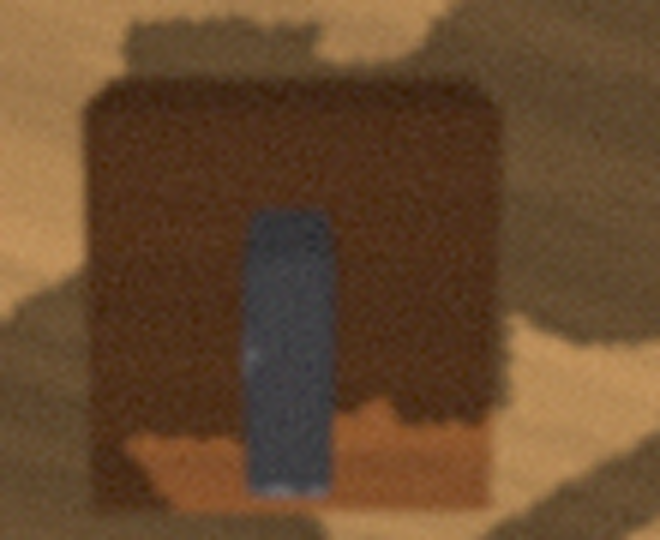

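View pics/e1_side.png

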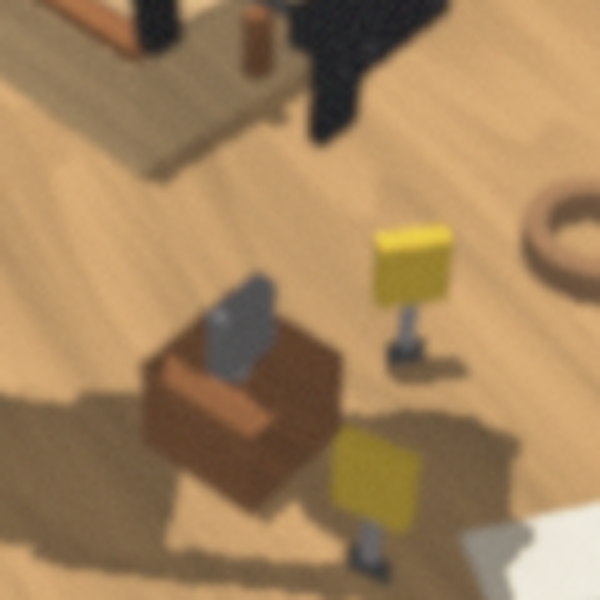

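View pics/e2.png

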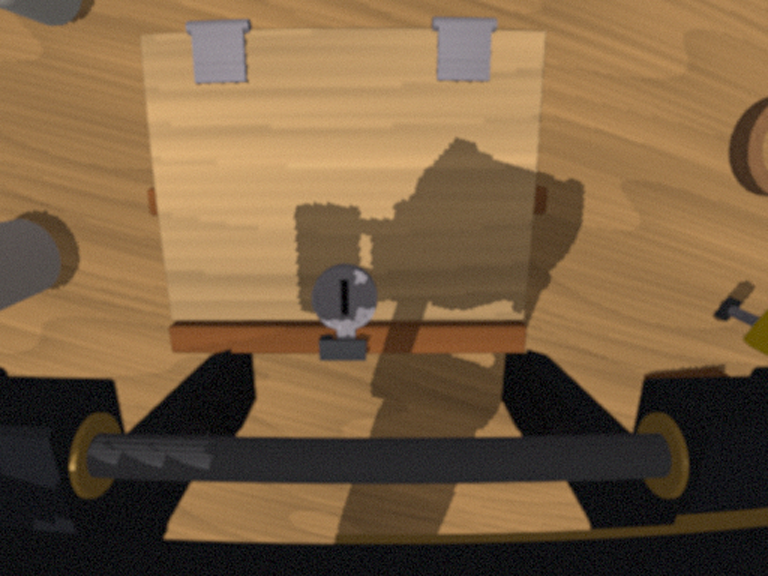

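Run:
```python
from h import *
im=cv2.imread("pics/e2_raw.png")[178:228,205:255]
cv2.imwrite("pics/e2_z.png",cv2.resize(im,None,fx=11,fy=11,interpolation=cv2.INTER_CUBIC))
p=np.array([.53507,-.00115,.23495]);q=np.array([9.9034e-01,1.3867e-01,-5e-5,8e-5])
g=cv2.cvtColor(cv2.imread("pics/e2_raw.png"),cv2.COLOR_BGR2GRAY).astype(float)
sub=g[186:210,222:238]
# subpixel dark centroid per row
C=[]
for r in range(188,208):
    w=np.clip(60-g[r,222:238],0,None)
    if w.sum()>40: C.append((r,(w*np.arange(222,238)).sum()/w.sum()))
C=np.array(C); print(C.round(2).tolist())
P=np.array([onz("wrist",c,.111,p,q) for c in C]); k=np.polyfit(P[2:-2,0],P[2:-2,1],1); print("slot yaw",np.arctan(k[0]),P[[0,-1]])
# front rim lower edge: row of gradient per column
E=[]
for c in list(range(120,205))+list(range(250,330)):
    col=cv2.GaussianBlur(cv2.imread("pics/e2_raw.png"),(3,3),0)[205:245,c].astype(float)
    s=col[:,2]-col[:,0]*1.0
    E.append((c,))
A=onz("wrist",(352/1.5-.17,172/1.5),.1,p,q);B=onz("wrist",(352/1.5-.17,525/1.5),.1,p,q); print("rim",np.arctan2(*(A-B)[1::-1])-np.pi/2)
A=onz("wrist",(33/1.5,142/1.5),.098,p,q);B=onz("wrist",(31/1.5,545/1.5),.098,p,q); print("back",np.arctan2(*(A-B)[1::-1])-np.pi/2)
```

```text
[[188.0, 229.13], [189.0, 229.13], [190.0, 229.16], [191.0, 229.28], [192.0, 229.18], [193.0, 229.37], [194.0, 229.31], [195.0, 229.3], [196.0, 229.28], [197.0, 229.21], [198.0, 229.21], [199.0, 229.42], [200.0, 229.37], [201.0, 229.36], [202.0, 229.51], [203.0, 229.42], [204.0, 229.33], [205.0, 229.44], [206.0, 229.36], [207.0, 229.37]]
slot yaw 0.2712040486681863 [[0.53031492 0.01915948 0.111     ]
 [0.51268076 0.01430077 0.111     ]]
rim 0.2795298291986952
back 0.27545980282278193
```

View pics/e2_z.png

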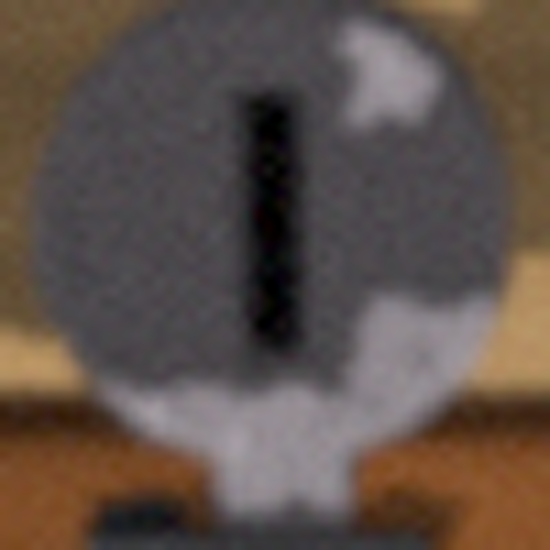

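Slot yaw 0.271 against box yaw 0.275–0.280, so the cam is at its stop. The key stands in the stand with the same pose as at the start. Handing in.

Run:
```python
from h import *
print(read_clock(),read_contact_force().round(2)); job_done()
```

```text
48.2583 [0.14 0.2  0.49]
the job is handed in; nothing more can be done
```

I locked the box with the grey key, put the key back in its stand and handed the job in at 48.3 s of the 72 s; no verdict is reported.

- **Turning:** The blade went into the slot with no noticeable force. I turned it clockwise until the torque rose from about 0.06 N m to about 0.31 N m at the stop. I then backed off within the play and lifted the key out straight.
- **Lock:** In the last wrist picture the slot lies at 0.271 rad and the box at about 0.275–0.280 rad, so the cam is at its stop within measurement error. The tongue is under the keeper. An earlier, oblique picture with the key still held gave 0.30 rad for the slot, about 0.02 rad short of the stop. I trusted the later, better-aligned view and the torque rise.
- **Key:** It touched down with the tool at 68.9 mm, where it was picked up at 69.0 mm. The wrist picture after release shows it in the same place in the stand as at the start. The network did not report the grey key in that last picture, only the two yellow look-alikes.
- **Forces and other things:** The side force on the blade reached about 6 N while turning, and the contact force itself could only be inferred from the wrist readings. I did not re-measure the pot, bottle and tape at the end; no move passed near them.

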